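Pin the clamshell leak-test jig shut over a gas fitting

ROBOT

A 6-joint arm with a two-finger parallel gripper is mounted at the origin on a cart in front of the work surface, level with it; the furniture and walls round the work are solid. World frame = base frame: x ahead of the robot, y to its left, z up, the work surface at z = 0. Lengths are in mm, angles in rad, forces in N, time in s.
With the tool pointing down it reaches from about 325 to 775 mm from the base axis. Payload 5.5 kg.
Tool frame: the origin (TCP) lies between the finger pads; the fingertips stand 25 mm ahead of it and the grasp point (between the pads) lies 6 mm ahead of it; y points along the fingers, z is the direction in which the jaws open and shut, and the axes are right-handed (so a half turn about y gives the same grasp; the last joint's range is limited). The gripper opens to 85 mm and grips with 20 to 120 N. Pads are 22 mm wide; open, the fingers measure 114 mm over their backs; the gripper's body (76 mm by 85 mm) begins 54 mm behind the grasp point. The pads swing forward as they close: fully open they stand 13 mm farther back than shut.
Start: joints at [-1.286, 0.091, 1.231, -0, 1.82, -0.057], TCP at [201.11, -565.306, 256.275] pointing down, gripper open.
Joint ranges: [-2.87, 2.87], [-0.86, 2.18], [0.17, 2.46], [-1.51, 4.65], [0.06, 2.69], [-2.65, 2.65]. Speed limits (rad/s): [2.57, 2.57, 3.01, 3.14, 3.14, 3.14].

INTERFACE

Orientations are given as a rotation vector (axis times angle).
In Python, from cell import robot, vision, sign_off, models gives the robot as it stands. The module is installed in compiled form; this text tells all that it offers.
- The arm moves only by the tool arm_command, never from a script. Its argument "rows" is text: rows parted by semicolons, each of 6 numbers parted by spaces: the shift along the tool's x, y, z in cm, then the turn, a rotation vector about the tool's x, y, z in rad. A call has 1 to 5 rows; each row is the pose to reach, as a shift and turn from the pose measured when the call began, along the tool's axes at that moment; what a row does not reach only later rows make up. A row lasts 1/10 s, in which the tool goes at most 50 mm and 8.59 degrees, less where a joint would pass 70% of its speed; a pose out of reach is approached as far as the arm can. A call with a gripper value outside its range is refused whole. "jaw" is the closure in counts, from 0 (fully open) to 255 (shut), set as the call begins (left out, the last holds). The fingers move at their own pace and stop on an object; the grip force is fixed at half the most. Time passes only in rows, so rows that repeat a pose let the fingers close. It gives the time, the measured TCP pose, the force and the opening at its end, in the units of the state.
- robot.observe(): the state, without advancing time (a new reading comes with each control period).
- vision.grab_frame(name): name is "side" or "top"; returns the picture (400x640x3 uint8, blue, green, red); there is no depth.
- vision.camera_info(name): a dict with "camera_matrix" (3x3 intrinsics, pixels), "D" ([k1, k2, p1, p2, k3] as OpenCV has them; the pictures are not rectified), "position" and "attitude" of the camera in the world. Camera axes: x right, y down, z forward; pixel columns grow to the right and rows downward; lengths in mm; the calibration is good to about 2 mm. A picture is of the moment at which its call begins. camera_info takes no time and is no camera call.
- sign_off(): hands the job in, once; it reports no verdict.
Trained networks look in the newest picture that a camera, given by its name, has taken for a name from the list of things; names that differ only in an ending like _2 or _b are one class to them, and where a whole thing is asked for, a point or a joint stands for the part that bears it (a point fixed in the world has none). Each returns a list of dicts, best first, with "conf" (0 to 1); they miss things now and then, are a little off and sometimes report something else, mostly with a low value. They report only what shows in the picture. A call takes as long as a camera call. They do not tell look-alikes from the thing itself.
- models.recognise(camera, label): "centre" ([column, row] in pixels, amid what is visible of it).
- models.pinpoint(camera, label): "centre" ([column, row] in pixels: a listed point, or the origin of a listed thing).
The state is a dict: "t": time; "joints": joint angles; "qd": joint speeds; "joint_torque": joint torques, N m; "tool_pos": TCP position; "ee_rot": TCP orientation; "force": force on the tool from outside, world axes, zero at the start; "moment": the same for the moment, N m; "opening": finger opening in mm.
Only numpy, scipy, OpenCV 4.12 (cv2) and the standard library are available. Lean on these libraries where they do the work, as an engineer would, in place of code of your own. Each camera call takes 0.05 s, during which the arm holds its last target. There are 200 camera calls.

TASK

Stand the brass gas fitting flange-down in the round pocket of the clamshell leak-test jig and let go of it, then fold the jig's hinged upper half down over it. Take the locating pin from its stand, push it down through the hole in the upper half into the post hole below until its collar bears on the upper half, and press on so that the sprung jig is fully shut. Finish while still holding the pin pressed down like this (do not let go), and leave the timer, the beaker and the gauze pack where they are.

Things in the scene. Friction and masses are not known exactly. Their poses are not given: they have to be found in the camera images.
- jig: Clamshell jig, fixed. Origin under the pocket's centre, on the bench; x points from pin post (-60 mm) over pocket (0) to hinge (+75 mm), y across, z up. Aluminium base plate 18 mm thick, x -42 to +100, y +-38 mm. Post block 38 x 44 mm, 48.5 mm high. Two hinge lugs 58 mm high at x = 75, y = +-31 mm. Load the pocket with the fingers closing along y: the raised upper half is close by at +x.
- pocket (a point): Centre of the round pocket (47 mm wide with a 2.5 mm chamfer, for the fitting's flange), on top of the unpressed rubber seal that is its floor: 12 mm above the bench, 6 mm below the plate's top. The seal is sprung (3 N per mm); the shut jig presses it down 4 mm. Axes as the jig's.
- post_hole (a point): Centre of the mouth of the pin hole in the top of the post, 48.5 mm above the bench; vertical through hole 12 mm wide; axes as the jig's.
- jig_lid (a joint): Hinge of the upper half: 0 = fully shut (level), grows as its free end rises; 1.6 to 1.85 at the start (upright or leaning away from the pocket), at most 2.0. Stays where left (friction); 1 to 2 N at the free end moves it. It meets the seated fitting at 0.053; then the sprung seal resists and, on release, lifts it to about 0.04. Fully shut needs about 7 N down at the pin hole.
- lid_hinge (a point): Middle of the hinge axis, 49 mm above the bench. Axes turn with the upper half: x from its free end to the hinge, y along the hinge, z out of its outer face (up when shut). The upper half is an aluminium plate 50 mm wide, 8 mm thick, from 12 to 152 mm from the axis, inner face at local z = 0, outer at 8 mm. A rubber pad inside (32 mm wide, 5 mm thick, 75 mm from the axis) presses on the fitting.
- lid_back (a point): Point on the outer (upper, when shut) face of the upper half, 110 mm from the hinge axis, in the middle of its width: a good place to push. Axes as lid_hinge.
- lid_hole (a point): Centre of the mouth of the pin hole in the outer face of the upper half, 135 mm from the hinge axis: 13 mm wide, 8 mm deep, with a 2 mm chamfer. 57 mm above the bench when fully shut, then right over the post hole. Axes as lid_hinge.
- fitting: Loose brass flanged gas fitting, 36 mm tall, about 60 g: flange 42 mm wide and 6 mm thick at the bottom, its lower edge bevelled by 3 mm, above it a straight round body 26 mm wide. Origin: centre of the flange's underside; z up along its axis. It starts standing flange-down on the bench.
- pin_stand: Grey plastic stand for the pin, fixed, 44 x 44 mm, 52 mm high, with a 12 mm vertical hole in the middle. Origin: centre of its underside, z up.
- pin: Loose locating pin, upright in its stand at first, about 50 g: steel shank 9 mm wide, 46 mm long, tip tapered; steel collar 26 mm wide, 4 mm thick; on it a black knob 20 mm wide, 30 mm tall. Origin: centre of the collar's underside (52 mm above the bench in the stand, 57 mm when home in the shut jig); z up to the knob (top at 34 mm). Gripped firmly by the knob it can be pressed with over 10 N.
- pin_tip (a point): Tip of the pin's shank, 46 mm below its origin.
- stereotax: Obstacle, fixed: stereotaxic frame on the bench between the fitting (on its left) and the jig and pin (on its right), origin under it. Under 0.15 m high for x below 0.45 m, up to 0.45 m high behind that; at x = 0.54 to 0.57 m its right arm reaches out to y = -0.30 m at a height of 0.21 to 0.26 m. Pass it in front, close to the robot and high.
- bench_timer: Bystander: white bench timer, 62 x 64 x 18 mm, origin under its centre; to be left alone.
- beaker: Bystander: glass beaker, 43 mm wide, 52 mm tall, origin under its centre; to be left alone.
- gauze_pack: Bystander: pack of gauze, 54 x 54 x 15 mm, origin under its centre; to be left alone.
Not all that is in view belongs to the job. Several things have the shape of the fitting; the one meant has the colours described above.

How it is judged (in metres and radians):
On the way, in this order (a step that is already met when the one before it is completed fails the run):
1. the fitting stands flange-down in the pocket on the seal, let go (horizontal distance between fitting and pocket below 0.004 m and angle between fitting's own z axis and vertical below 0.08 rad and z of fitting in the frame of jig below 0.0145 m and contact force between the fingers and fitting below 0.3 N and value of joint jig_lid above 0.3 rad), for 0.2 s.
2. the upper half is folded down onto the fitting (horizontal distance between fitting and pocket below 0.004 m and angle between fitting's own z axis and vertical below 0.08 rad and value of joint jig_lid below 0.075 rad), for 0.2 s.
3. the pin is through the upper half and in the post hole (horizontal distance between pin_tip and post_hole below 0.005 m and z of pin_tip in the frame of jig below 0.035 m and value of joint jig_lid below 0.075 rad), for 0.1 s.
At the end, for the whole second after the job is handed in: Through the last second: fitting flange-down in the pocket (4 mm, 0.08 rad), underside under 10.5 mm up; upper half shut below 0.012 rad; pin in both holes (5 mm, 0.12 rad), tip under 16 mm up, pressing on the jig with over 3 N; fingers hold or press the pin with over 2 N (horizontal distance between fitting and pocket below 0.004 m and angle between fitting's own z axis and vertical below 0.08 rad and z of fitting in the frame of jig below 0.0105 m and value of joint jig_lid below 0.012 rad and horizontal distance between pin_tip and post_hole below 0.005 m and z of pin_tip in the frame of jig below 0.016 m and angle between pin's own z axis and vertical below 0.12 rad and contact force between pin and jig above 3 N and contact force between the fingers and pin above 2 N); the arm keeps its last pose, push and grip.
It fails at once if the bench timer is moved by more than 30 mm (distance of bench_timer from where it was at the start of the episode above 0.03 m).
It fails at once if the beaker is moved by more than 30 mm (distance of beaker from where it was at the start of the episode above 0.03 m).
It fails at once if the gauze pack is moved by more than 30 mm (distance of gauze_pack from where it was at the start of the episode above 0.03 m).
It also fails if it takes over 72 s, if anything falls off the work surface, if the arm or the gripper's body presses on something with over 40 N, if the wrist force passes 120 N, or if a joint passes its speed limit or range.

## Working session

There is one attempt and no reset: what is moved stays moved. The work goes in short steps, Python scripts to look and compute and a tool call to move; the robot and the scene stay as the last step left them, time stands still between calls to the robot, and variables do not carry over. Pictures are saved under pics/ and viewed, about 8 in all and at most 12, crops included, and the job is handed in when it is done.

Besides the shell and the picture viewer there is one more tool, called by a JSON object that holds its "op" and its "data". arm_command: Moves the arm, as the interface text tells. Its arguments: {"type":"object","properties":{"rows":{"type":"string"},"jaw":{"type":"number"}},"required":["rows"]}

```bash
mkdir -p pics; cat > h.py <<'E'
import numpy as np, cv2
from cell import robot, vision, models
from scipy.spatial.transform import Rotation as R
np.set_printoptions(precision=3,suppress=True)
def cam(n):
    c=vision.camera_info(n); return c
def rot(a):
    a=np.array(a,float)
    return a if a.shape==(3,3) else (R.from_rotvec(a).as_matrix() if a.size==3 else R.from_quat(a).as_matrix())
def ray(n,px):
    c=cam(n); u=cv2.undistortPoints(np.array([[px]],float),np.array(c["camera_matrix"],float),np.array(c["D"],float))[0,0]
    d=rot(c["attitude"])@np.array([u[0],u[1],1.]); return np.array(c["position"],float),d/np.linalg.norm(d)
def atz(n,px,z):
    p,d=ray(n,px); return p+d*(z-p[2])/d[2]
def tri(a,b):
    (p,d),(q,e)=ray("top",a),ray("side",b)
    s=np.linalg.lstsq(np.c_[d,-e],q-p,rcond=None)[0]; A=p+s[0]*d;B=q+s[1]*e
    return (A+B)/2,np.linalg.norm(A-B)
def proj(n,P):
    c=cam(n);M=rot(c["attitude"]); rv=cv2.Rodrigues(M.T)[0]; t=-M.T@np.array(c["position"],float)
    return cv2.projectPoints(np.array(P,float).reshape(-1,1,3),rv,t,np.array(c["camera_matrix"],float),np.array(c["D"],float))[0][:,0]
def shift(dp): # world mm -> tool cm
    s=robot.observe(); return rot(s["ee_rot"]).T@np.array(dp,float)/10
E
python3 - <<'E'
from h import *
for n in("top","side"):
    print(cam(n)); cv2.imwrite(f"pics/{n}0.png",vision.grab_frame(n))
    for l in["fitting","pocket","post_hole","lid_hinge","lid_back","lid_hole","pin","pin_tip","pin_stand","jig"]:
        r=models.pinpoint(n,l)[:5]; print(n,l,[(np.round(x["centre"],1).tolist(),round(x["conf"],2)) for x in r])
s=robot.observe();print(s["t"],s["ee_rot"],rot(s["ee_rot"]),s["opening"])
E
```

```text
{'camera_matrix': array([[421.589,   0.   , 314.226],
       [  0.   , 421.589, 200.79 ],
       [  0.   ,   0.   ,   1.   ]]), 'D': array([0.034, 0.   , 0.   , 0.   , 0.   ]), 'position': array([ 285.822,  -71.815, 1350.106]), 'attitude': array([-2.135,  2.187, -0.109])}
top fitting [([163.4, 217.9], 0.72), ([195.4, 219.5], 0.7), ([219.5, 237.6], 0.58)]
top pocket [([400.8, 204.8], 0.72)]
top post_hole [([380.4, 202.1], 0.84), ([447.2, 197.5], 0.22)]
top lid_hinge [([427.8, 202.5], 0.87)]
top lid_back []
top lid_hole [([455.8, 193.4], 0.84)]
top pin [([446.4, 167.1], 0.53)]
top pin_tip []
top pin_stand [([439.4, 169.7], 0.76)]
top jig [([398.8, 203.1], 0.67)]
{'camera_matrix': array([[445.902,   0.   , 315.652],
       [  0.   , 445.902, 198.864],
       [  0.   ,   0.   ,   1.   ]]), 'D': array([-0.016,  0.   ,  0.   ,  0.   ,  0.   ]), 'position': array([   75.133, -1121.99 ,   846.43 ]), 'attitude': array([-2.151,  0.356, -0.179])}
side fitting [([402.2, 303.9], 0.33)]
side pocket [([341.0, 273.3], 0.97)]
side post_hole [([338.1, 247.7], 0.82)]
side lid_hinge [([356.9, 286.4], 0.81), ([441.0, 316.0], 0.47)]
side lid_back []
side lid_hole [([364.6, 255.6], 0.81), ([402.6, 302.8], 0.21)]
side pin []
side pin_tip [([403.9, 299.0], 0.73)]
side pin_stand [([402.1, 302.4], 0.8)]
side jig [([344.8, 275.1], 0.76), ([356.5, 285.9], 0.75), ([406.5, 285.7], 0.32)]
1.1 [-0.351  2.036 -2.036] [[-0.942  0.     0.335]
 [-0.335  0.    -0.942]
 [-0.    -1.    -0.   ]] 85.19292190435618
```

```bash
python3 -c "
import cv2,os
print(os.listdir('pics'))"
```

```text
['side0.png', 'top0.png']
```

```bash
python3 - <<'E'
import cv2,numpy as np
t=cv2.imread('pics/top0.png');s=cv2.imread('pics/side0.png')
a=cv2.resize(t[130:290,110:310],None,fx=4,fy=3.75)[:, :]; 
cv2.imwrite('pics/a.png',np.vstack([cv2.resize(t[150:290,120:490],(800,303),interpolation=2),cv2.resize(s[190:350,230:490],(488,297),interpolation=2) if 0 else cv2.resize(s[200:330,220:570],(800,297),interpolation=2)]))
E
```

```text
(no output)
```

View pics/a.png

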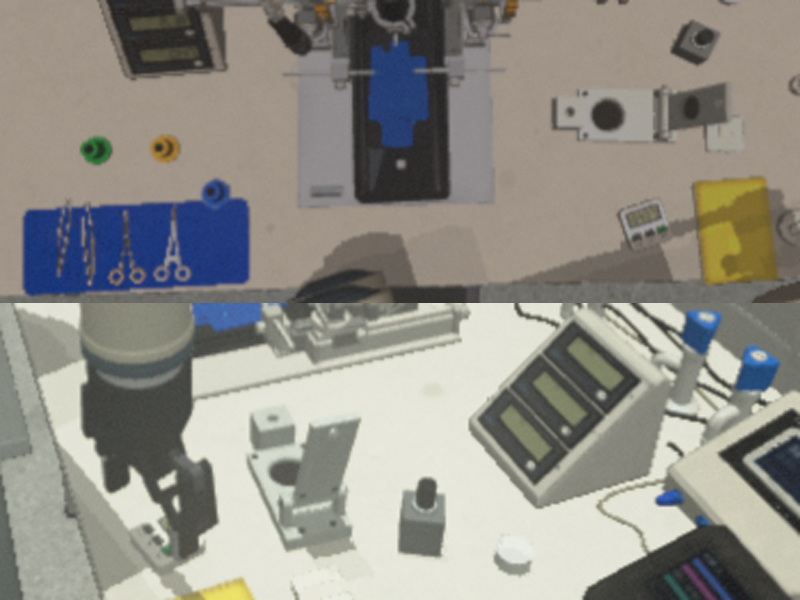

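View pics/side0.png

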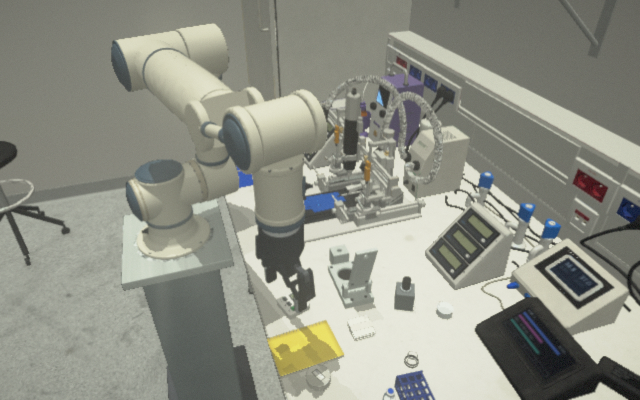

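```bash
python3 - <<'E'
from h import *
for n,px in [("pocket z12",(400.8,204.8)),]: print(n,atz("top",px,12),atz("side",(341,273.3),12),tri(px,(341,273.3)))
print("post",atz("top",(380.4,202.1),48.5),atz("side",(338.1,247.7),48.5))
print("hinge",atz("top",(427.8,202.5),49),atz("side",(356.9,286.4),49))
print("hole",tri((455.8,193.4),(364.6,255.6)))
print("jig",atz("top",(398.8,203.1),0),atz("side",(344.8,275.1),0))
print("stand",atz("top",(439.4,169.7),0),atz("side",(402.1,302.4),0))
print("pin",atz("top",(446.4,167.1),52))
for p in [(163.4,217.9),(195.4,219.5),(219.5,237.6)]: print("fit",atz("top",p,0))
E
```

```text
pocket z12 [ 413.314 -336.58    12.   ] [ 409.113 -325.981   12.   ] (array([ 409.294, -334.047,   20.038]), np.float64(6.705941603521631))
post [ 419.756 -266.86    48.5  ] [ 422.949 -266.177   48.5  ]
hinge [ 414.916 -412.477   49.   ] [ 414.571 -416.458   49.   ]
hole (array([ 418.28 , -453.607,  181.765]), np.float64(14.392785027966017))
jig [ 420.09  -332.821    0.   ] [ 421.048 -324.227    0.   ]
stand [ 525.235 -467.97     0.   ] [ 520.721 -460.611    0.   ]
pin [ 523.612 -474.675   52.   ]
fit [390.817 422.893   0.   ]
fit [383.133 320.648   0.   ]
fit [323.374 243.388   0.   ]
```

The top crop shows green, brass-orange and blue look-alikes at about (163,218), (195,219) and (220,238). The jig runs along −y with its post at (383,202) and pocket at (401,203), and its lid is upright at (447,198). The pin stand is at (441,169). The side view agrees. Next I'll zoom in to refine these.

```bash
python3 - <<'E'
from h import *
t=cv2.imread('pics/top0.png');s=cv2.imread('pics/side0.png')
def crop(im,x,y,w,h,f): return cv2.resize(im[y:y+h,x:x+w],None,fx=f,fy=f,interpolation=cv2.INTER_CUBIC)
A=crop(t,370,155,100,65,8)      # 800x520? 
B=crop(t,150,205,80,10,1)
cv2.imwrite('pics/z1.png',A)
f=np.hstack([crop(t,150,200,50,35,8),crop(s,320,230,50,35,8)]); 
g=np.hstack([crop(s,320,235,50,40,8),crop(s,320,265,50,40,8)])
cv2.imwrite('pics/z2.png',np.vstack([crop(t,150,203,80,25,5).repeat(2,1)[:, :800] if 0 else np.hstack([crop(t,180,205,50,35,8),crop(s,385,270,50,35,8)]),crop(s,325,240,80,40,8)[:, :640].copy() if 0 else np.hstack([crop(s,322,240,50,40,8),crop(s,322,268,50,40,8)])]))
E
```

```text
(no output)
```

View pics/z1.png

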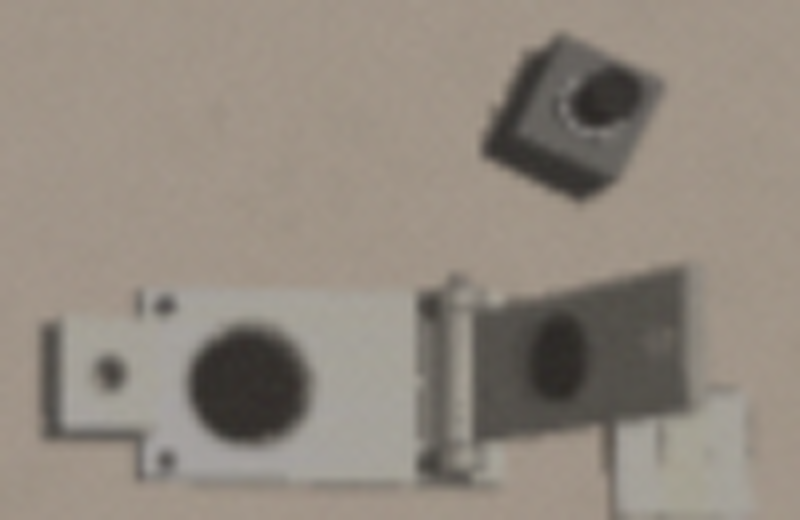

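View pics/z2.png

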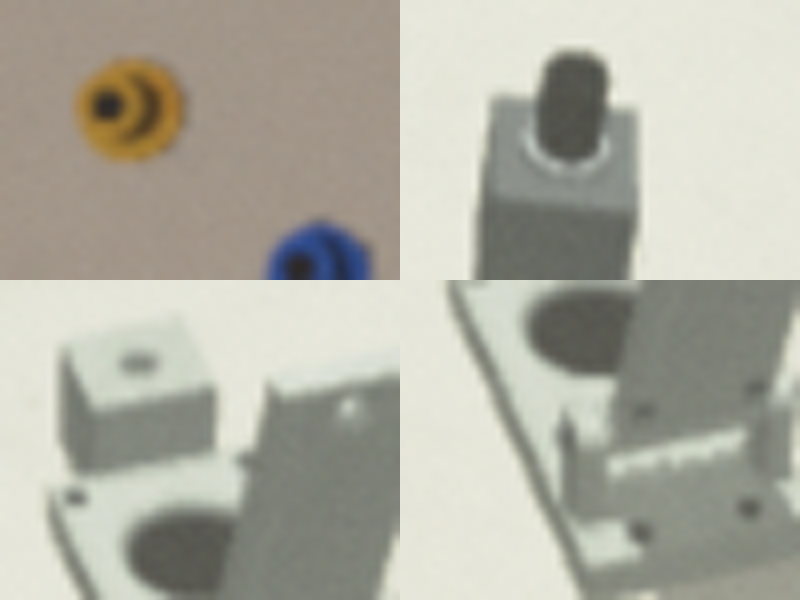

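```bash
python3 - <<'E'
from h import *
print("post",atz("top",(383.3,201.2),48.5),atz("side",(338.8,249.9),48.5))
print("pocket",atz("top",(400.7,202.4),18))
print("hinge",atz("top",(427.1,201.8),49))
print("stand",atz("top",(443.1,168.6),52))
print("knob",atz("top",(446,166.7),86),atz("side",(406.4,277.3),86))
print("collar",atz("top",(444.2,167.4),56))
print("fit",atz("top",(195.9,218.2),5))
print("bright bolt side", atz("side",(322+43.5,240+16),190))
# lid top edge in top: 
print("lid end top", tri((370+688/8,155+335/8),(322+340/8,240+102/8)))
print("mouth")
E
```

```text
post [ 422.34  -275.925   48.5  ] [ 421.496 -275.234   48.5  ]
pocket [ 420.381 -335.427   18.   ]
hinge [ 417.14  -410.447   49.   ]
stand [ 519.168 -464.274   52.   ]
knob [ 518.641 -462.995   86.   ] [ 522.319 -460.244   86.   ]
collar [ 522.12  -466.642   56.   ]
fit [386.894 317.636   5.   ]
bright bolt side [ 407.949 -463.234  190.   ]
lid end top (array([ 412.562, -452.651,  189.74 ]), np.float64(4.306041638839709))
mouth
```

Zooms: the post hole is at top px (383.3,201.2), the pocket at (400.7,202.4), the hinge rod at (427.1,201.8), and the brass fitting at (195.9,218.2). Post to hinge measures 134.6 mm, against 135 mm expected. I'll head for the fitting.

{"op": "arm_command", "data": {"rows": "-27.0 -4.4 -34.4 0 -1.19 0;-27.0 -4.4 -34.4 0 -1.19 0;-27.0 -4.4 -34.4 0 -1.19 0;-27.0 -4.4 -34.4 0 -1.19 0;-27.0 -4.4 -34.4 0 -1.19 0", "jaw": 0}}

```text
t: 1.6
tool_pos: [280.4, -327.6, 281.5]
ee_rot: [-0.946, 1.548, -1.549]
force: [0.3, 0.4, 0.2]
opening: 85.7
```

```bash
cat >> h.py <<'E'
def plan(P,psi=-2.1,tilt=0):
    """rows (cm, rad) to TCP world P with tool down and jaw axis at yaw psi deg"""
    s=robot.observe(); M=rot(s["ee_rot"]); p=np.array(s["tool_pos"])
    a=np.radians(psi); z=np.array([np.cos(a),np.sin(a),0]); y=np.array([0,0,-1.]); G=np.c_[np.cross(y,z),y,z]
    print("t",round(s["t"],2),"pos",p,"F",np.array(s["force"]),"open",round(s["opening"],1),"yaw",round(np.degrees(np.arctan2(M[1,2],M[0,2])),1))
    print("shift",M.T@(np.array(P,float)-p)/10,"turn",R.from_matrix(M.T@G).as_rotvec(),"dist",np.linalg.norm(np.array(P)-p))
E
python3 -c "
from h import *
plan([345,60,300])"
```

```text
t 1.6 pos [ 280.38  -327.645  281.542] F [0.344 0.362 0.205] open 85.7 yaw -27.1
shift [-37.447  -1.857 -11.922] turn [-0.001 -0.437  0.   ] dist 393.42767966826636
```

{"op": "arm_command", "data": {"rows": "-37.4 -1.9 -11.9 0 -0.437 0;-37.4 -1.9 -11.9 0 -0.437 0;-37.4 -1.9 -11.9 0 -0.437 0;-37.4 -1.9 -11.9 0 -0.437 0;-37.4 -1.9 -11.9 0 -0.437 0"}}

```text
t: 2.1
tool_pos: [320.9, -81.3, 293.8]
ee_rot: [-1.19, 1.235, -1.238]
force: [2.3, -0.3, -0.2]
opening: 85.5
```

```bash
python3 -c "
from h import *
plan([387,317.6,150]);plan([387,200,280])"
```

```text
t 2.1 pos [320.878 -81.346 293.832] F [ 2.326 -0.256 -0.164] open 85.5 yaw -2.1
shift [-40.122  14.366   5.098] turn [-0.002 -0.     0.001] dist 429.20526366744286
t 2.1 pos [320.878 -81.346 293.832] F [ 2.326 -0.256 -0.164] open 85.5 yaw -2.1
shift [-28.361   1.375   5.562] turn [-0.002 -0.     0.001] dist 289.3418403514196
```

{"op": "arm_command", "data": {"rows": "-28.4 1.4 5.6 0 0 0;-28.4 1.4 5.6 0 0 0;-28.4 1.4 5.6 0 0 0;-28.4 1.4 5.6 0 0 0;-28.4 1.4 5.6 0 0 0"}}

```text
t: 2.6
tool_pos: [377.8, 162.4, 282.0]
ee_rot: [-1.189, 1.233, -1.238]
force: [0.7, 0.5, 0.4]
opening: 85.6
```

```bash
python3 -c "
from h import *
plan([387,317.6,120])"
```

```text
t 2.6 pos [377.799 162.376 282.046] F [0.722 0.511 0.415] open 85.6 yaw -2.1
shift [-15.552  16.2     0.292] turn [-0.004  0.     0.   ] dist 224.58465253713206
```

{"op": "arm_command", "data": {"rows": "-15.6 16.2 0.3 0 0 0;-15.6 16.2 0.3 0 0 0;-15.6 16.2 0.3 0 0 0;-15.6 16.2 0.3 0 0 0;-15.6 16.2 0.3 0 0 0"}}

```text
t: 3.1
tool_pos: [385.4, 319.6, 116.1]
ee_rot: [-1.195, 1.233, -1.236]
force: [0.6, -0.7, -0.2]
opening: 85.5
```

```bash
python3 - <<'E'
from h import *
plan([387,317.6,36])
t=vision.grab_frame("top"); s=vision.grab_frame("side")
for n in("top","side"): print([(x["centre"],x["conf"]) for x in models.pinpoint(n,"fitting")])
c=lambda im,x,y,w,h: cv2.resize(im[y:y+h,x:x+w],(w*8,h*8),interpolation=2)
print(proj("side",[387,317.6,10]))
cv2.imwrite("pics/g1.png",c(t,160,190,100,55))
E
```

```text
t 3.1 pos [385.387 319.555 116.147] F [ 0.639 -0.698 -0.228] open 85.5 yaw -2.0
shift [0.169 8.015 0.168] turn [0.    0.002 0.003] dist 80.18726504617189
[([218.5, 237.0], 0.71), ([194.7, 220.5], 0.61), ([416.7, 252.0], 0.42)]
[([274.2, 162.9], 0.49), ([261.3, 178.8], 0.41)]
[[273.388 161.167]]
```

View pics/g1.png

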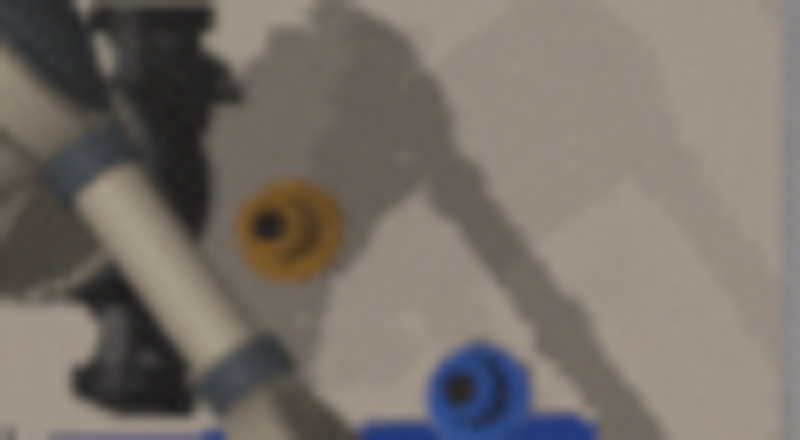

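The top view shows the brass fitting at (195.8,218.2), unmoved. The side detection at (274,163) agrees with my estimate, so I'll descend and grip.

{"op": "arm_command", "data": {"rows": "0.2 4 0.2 0 0 0;0.2 8 0.2 0 0 0;0.2 8 0.2 0 0 0;0.2 8 0.2 0 0 0"}}

```text
t: 3.7
tool_pos: [389.8, 315.2, 42.0]
ee_rot: [-1.189, 1.233, -1.239]
force: [0.4, -0.2, -0.2]
opening: 86.0
```

{"op": "arm_command", "data": {"rows": "0 0 0 0 0 0;0 0 0 0 0 0;0 0 0 0 0 0;0 0 0 0 0 0;0 0 0 0 0 0", "jaw": 255}}

```text
t: 4.2
tool_pos: [390.3, 315.6, 43.3]
ee_rot: [-1.187, 1.232, -1.239]
force: [-0.3, -0.4, 5.1]
opening: 23.9
```

{"op": "arm_command", "data": {"rows": "0 0 0 0 0 0;0 0 0 0 0 0;0 0 0 0 0 0;0 0 0 0 0 0;0 0 0 0 0 0"}}

```text
t: 4.7
tool_pos: [390.3, 315.7, 43.3]
ee_rot: [-1.187, 1.232, -1.238]
force: [0.4, -0.8, 1.1]
opening: 23.6
```

```bash
python3 -c "
from h import *
plan([375,190,290])"
```

```text
t 4.7 pos [390.3   315.718  43.286] F [ 0.37  -0.824  1.079] open 23.6 yaw -2.1
shift [ 12.605 -24.684  -0.926] turn [-0.006  0.    -0.001] dist 277.32103271164857
```

{"op": "arm_command", "data": {"rows": "0 0 0 0 0 0;0 0 0 0 0 0;0 0.4 0 0 0 0;0 0.7 0 0 0 0;0 0.7 0 0 0 0", "jaw": 120}}

```text
t: 5.2
tool_pos: [389.9, 315.4, 35.3]
ee_rot: [-1.189, 1.232, -1.239]
force: [-0.3, -0.3, -0.1]
opening: 45.3
```

{"op": "arm_command", "data": {"rows": "0 0 0 0 0 0;0 0 0 0 0 0;0 0 0 0 0 0;0 0 0 0 0 0;0 0 0 0 0 0", "jaw": 255}}

```text
t: 5.7
tool_pos: [389.9, 315.4, 35.4]
ee_rot: [-1.189, 1.232, -1.239]
force: [-0.1, 0.4, -0.1]
opening: 24.4
```

```bash
python3 -c "
from h import *
plan([375,190,290])"
```

```text
t 5.7 pos [389.927 315.423  35.359] F [-0.059  0.426 -0.064] open 24.4 yaw -2.1
shift [ 12.596 -25.465  -0.913] turn [-0.005  0.     0.   ] dist 284.246003416476
```

{"op": "arm_command", "data": {"rows": "0 -5 0 0 0 0;0 -10 0 0 0 0;0 -15 0 0 0 0;0 -20 0 0 0 0;0 -24 0 0 0 0"}}

```text
t: 6.2
tool_pos: [388.8, 315.5, 278.7]
ee_rot: [-1.186, 1.231, -1.238]
force: [0.7, 0.0, -0.9]
opening: 24.3
```

```bash
python3 - <<'E'
from h import *
plan([345,60,300])
t=vision.grab_frame("top");vision.grab_frame("side")
p=np.array(robot.observe()["tool_pos"])
for n in("top","side"): print(n,[(x["centre"],x["conf"]) for x in models.pinpoint(n,"fitting")],proj(n,p+[0,2,-35]))
E
```

```text
t 6.2 pos [388.769 315.519 278.748] F [ 0.737  0.027 -0.936] open 24.3 yaw -2.1
shift [25.692 -2.184 -3.424] turn [-0.007  0.    -0.001] dist 260.1100570969922
top [([220.4, 236.9], 0.57), ([166.9, 212.8], 0.44)] [[168.744 210.733]]
side [([263.2, 147.5], 0.6), ([261.9, 176.2], 0.53), ([273.3, 98.1], 0.47), ([294.2, 305.5], 0.15)] [[270.094 101.232]]
```

{"op": "arm_command", "data": {"rows": "25.7 -2.2 -3.4 0 0 0;25.7 -2.2 -3.4 0 0 0;25.7 -2.2 -3.4 0 0 0;25.7 -2.2 -3.4 0 0 0;25.7 -2.2 -3.4 0 0 0"}}

```text
t: 6.9
tool_pos: [346.1, 68.4, 294.2]
ee_rot: [-1.19, 1.234, -1.236]
force: [2.0, -1.4, -0.3]
opening: 24.4
```

{"op": "arm_command", "data": {"rows": "24 0 0 0 0 0;24 0 0 0 0 0;24 0 0 0 0 0;24 0 0 0 0 0;24 0 0 0 0 0"}}

```text
t: 7.4
tool_pos: [336.4, -173.7, 291.5]
ee_rot: [-1.191, 1.238, -1.235]
force: [0.7, -0.5, -1.4]
opening: 24.5
```

```bash
python3 -c "
from h import *
plan([420,-337,180]); plan([400,-337,260])"
```

```text
t 7.4 pos [ 336.414 -173.698  291.486] F [ 0.711 -0.486 -1.35 ] open 24.5 yaw -2.1
shift [16.029 11.112  8.969] turn [ 0.001 -0.    -0.002] dist 214.67055938866878
t 7.4 pos [ 336.414 -173.698  291.486] F [ 0.711 -0.486 -1.35 ] open 24.5 yaw -2.1
shift [16.089  3.113  6.963] turn [ 0.001 -0.    -0.002] dist 178.05125353918112
```

{"op": "arm_command", "data": {"rows": "16 11 9 0 0 0;16 11 9 0 0 0;16 11 9 0 0 0;16 11 9 0 0 0;16 11 9 0 0 0"}}

```text
t: 7.9
tool_pos: [419.0, -338.0, 173.0]
ee_rot: [-1.191, 1.249, -1.227]
force: [-0.7, 1.9, -1.5]
opening: 24.0
```

```bash
python3 - <<'E'
from h import *
plan([420,-337.5,75])
t=vision.grab_frame("top");s=vision.grab_frame("side")
p=np.array(robot.observe()["tool_pos"])
for n in("top","side"): print(n,[(x["centre"],x["conf"]) for x in models.pinpoint(n,"fitting")],proj(n,p+[0,2,-35]))
c=lambda im,x,y,w,h: cv2.resize(im[y:y+h,x:x+w],(w*8,h*8),interpolation=2)
cv2.imwrite("pics/p1.png",c(s,300,220,80,70))
E
```

```text
t 7.9 pos [ 419.023 -337.98   172.968] F [-0.684  1.93  -1.481] open 24.0 yaw -2.2
shift [0.031 9.795 0.189] turn [ 0.01  -0.003 -0.008] dist 97.9736722727808
top [([405.5, 198.8], 0.5), ([217.9, 240.7], 0.43), ([164.6, 219.5], 0.42)] [[408.718 198.46 ]]
side [([266.6, 149.5], 0.62), ([258.6, 176.9], 0.61), ([348.8, 233.0], 0.55)] [[347.342 237.271]]
```

View pics/p1.png

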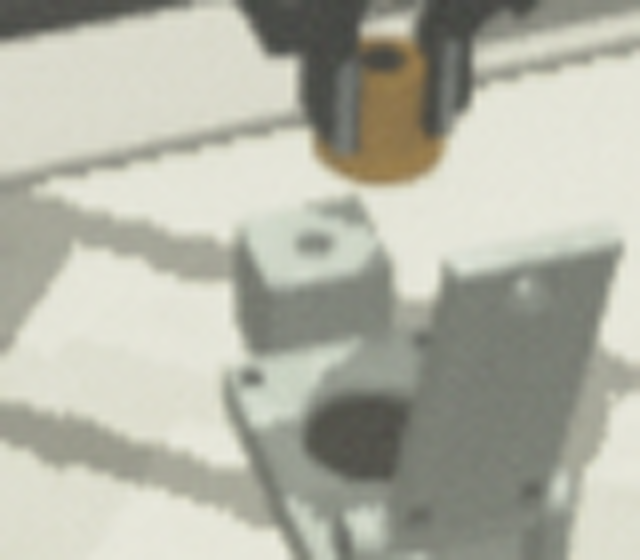

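Picture: the fitting is held upright with its underside at about side px (347,238). That matches the projection from the grasp (347.3,237.3). I'll lower it.

{"op": "arm_command", "data": {"rows": "0 5 0.2 0 0 0;0 9.8 0.2 0 0 0;0 10 0.2 0 0 0;0 10 0.2 0 0 0"}}

```text
t: 8.5
tool_pos: [420.9, -334.5, 79.8]
ee_rot: [-1.191, 1.242, -1.23]
force: [0.7, -1.2, -0.2]
opening: 23.9
```

```bash
python3 -c "
from h import *
plan([420,-337.5,48])"
```

```text
t 8.5 pos [ 420.9   -334.538   79.814] F [ 0.7   -1.195 -0.153] open 23.9 yaw -2.1
shift [ 0.317  3.18  -0.064] turn [ 0.005  0.    -0.005] dist 31.963766647209074
```

{"op": "arm_command", "data": {"rows": "0.3 0.8 0 0 0 0;0.3 1.6 0 0 0 0;0.3 2.4 0 0 0 0;0.3 2.9 0 0 0 0;0.3 2.9 0 0 0 0"}}

```text
t: 9.0
tool_pos: [420.3, -337.0, 49.8]
ee_rot: [-1.191, 1.244, -1.228]
force: [-0.6, -0.6, -1.5]
opening: 23.8
```

```bash
python3 -c "
from h import *
plan([420,-337.5,48])"
```

```text
t 9.0 pos [ 420.277 -337.023   49.838] F [-0.559 -0.631 -1.461] open 23.8 yaw -2.1
shift [ 0.05   0.184 -0.025] turn [ 0.006  0.    -0.007] dist 1.9188216095403907
```

{"op": "arm_command", "data": {"rows": "0 0.2 0 0 0 0;0 0.4 0 0 0 0;0 0.4 0 0 0 0"}}

```text
t: 9.3
tool_pos: [420.4, -337.1, 46.3]
ee_rot: [-1.191, 1.243, -1.229]
force: [-1.4, 0.5, 2.2]
opening: 24.0
```

{"op": "arm_command", "data": {"rows": "0 0 0 0 0 0;0 0 0 0 0 0;0 0 0 0 0 0;0 0 0 0 0 0;0 0 0 0 0 0", "jaw": 100}}

```text
t: 9.8
tool_pos: [420.4, -337.1, 46.2]
ee_rot: [-1.191, 1.243, -1.229]
force: [0.1, 0.4, -0.1]
opening: 51.9
```

```bash
python3 -c "
from h import *
plan([420,-337.5,250])"
```

```text
t 9.8 pos [ 420.365 -337.108   46.215] F [ 0.099  0.351 -0.137] open 51.9 yaw -2.1
shift [ -0.087 -20.378  -0.149] turn [ 0.006  0.    -0.006] dist 203.78536511339908
```

{"op": "arm_command", "data": {"rows": "0 -5 0 0 0 0;0 -10 0 0 0 0;0 -15 0 0 0 0;0 -20 0 0 0 0;0 -23 0 0 0 0"}}

```text
t: 10.3
tool_pos: [421.9, -338.9, 281.4]
ee_rot: [-1.191, 1.238, -1.234]
force: [0.3, -0.9, -0.1]
opening: 51.7
```

```bash
python3 - <<'E'
from h import *
plan([416,-500,265])
t=vision.grab_frame("top");s=vision.grab_frame("side")
for n in("side",): print(n,[(x["centre"],x["conf"]) for x in models.pinpoint(n,"fitting")],proj(n,[[420,-335.5,12],[420,-335.5,48]]))
c=lambda im,x,y,w,h: cv2.resize(im[y:y+h,x:x+w],(w*8,h*8),interpolation=2)
cv2.imwrite("pics/p2.png",c(s,310,230,80,70))
E
```

```text
t 10.3 pos [ 421.946 -338.925  281.383] F [ 0.329 -0.868 -0.124] open 51.7 yaw -2.1
shift [16.122  1.601 -0.003] turn [ 0.001  0.    -0.002] dist 162.01520911665713
side [([263.1, 177.6], 0.69), ([265.7, 150.0], 0.63), ([346.7, 270.5], 0.51)] [[346.153 274.754]
 [346.61  264.691]]
```

View pics/p2.png

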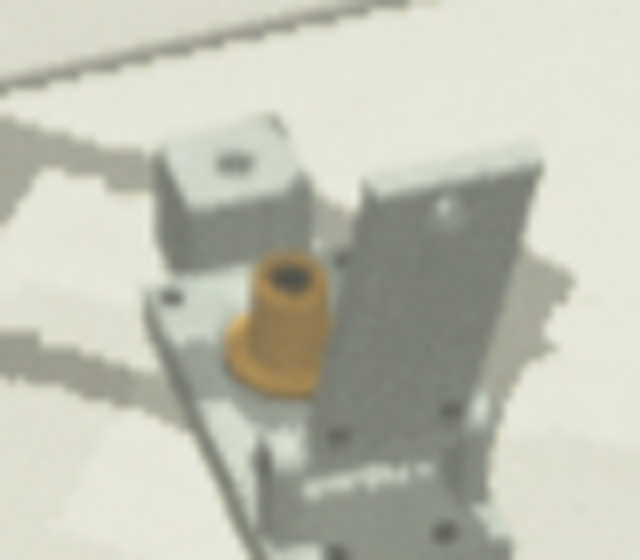

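The fitting's top is at side px (346.2,264.4); 346.6,264.7 is expected when seated. The touch force also began at seal height, so it is seated. Next, the lid.

{"op": "arm_command", "data": {"rows": "16.1 1.6 -0.3 0 0 0;16.1 1.6 -0.3 0 0 0;16.1 1.6 -0.3 0 0 0;16.1 1.6 -0.3 0 0 0;16.1 1.6 -0.3 0 0 0", "jaw": 255}}

```text
t: 10.95
tool_pos: [412.2, -501.1, 258.6]
ee_rot: [-1.189, 1.245, -1.23]
force: [0.6, 0.3, -0.9]
opening: -0.1
```

{"op": "arm_command", "data": {"rows": "0 4.5 0 0 0 0;0 9 0 0 0 0;0 9 0 0 0 0;0 9 0 0 0 0"}}

```text
t: 11.35
tool_pos: [412.0, -498.9, 168.7]
ee_rot: [-1.189, 1.246, -1.227]
force: [0.4, -0.1, 1.7]
opening: 0.2
```

```bash
python3 - <<'E'
from h import *
plan([416,-500,175])
# TCP targets for tip (25 below TCP) following face at r=110, finger half-width w
h=np.array([417.1,-410.5,49]); d=np.array([4.8,134.5,0])/134.6
for th in [1.85,1.57,1.4,1.2,1.0,.8,.6,.4,.2,.06]:
    r=110; u=r*np.cos(th)-8*np.sin(th); v=r*np.sin(th)+8*np.cos(th)
    back=11*(np.sin(th)>0.3)  # trailing edge
    print(th,h+d*(u-back)+[0,0,v+25])
E
```

```text
t 11.35 pos [ 411.96  -498.866  168.68 ] F [ 0.412 -0.052  1.721] open 0.2 yaw -2.2
shift [ 0.092 -0.635  0.404] turn [ 0.006 -0.001 -0.009] dist 7.586603720677289
1.85 [ 415.352 -459.469  177.536]
1.57 [ 416.426 -429.398  184.006]
1.4 [ 417.093 -410.687  183.759]
1.2 [ 417.863 -389.113  179.423]
1.0 [ 418.587 -368.829  170.884]
0.8 [ 419.236 -350.646  158.483]
0.6 [ 419.784 -335.286  142.713]
0.4 [ 420.21  -323.363  124.205]
0.2 [ 420.888 -304.361  103.694]
0.06 [ 420.999 -301.259   88.582]
```

{"op": "arm_command", "data": {"rows": "-2 -0.3 0.4 0 0 0;-4 -0.6 0.4 0 0 0;-5.5 -1.2 0.5 0 0 0;-7 -1.5 0.5 0 0 0;-8.8 -1.5 0.5 0 0 0"}}

```text
t: 11.85
tool_pos: [421.2, -411.2, 188.0]
ee_rot: [-1.189, 1.241, -1.232]
force: [0.7, -1.0, 0.0]
opening: -0.1
```

{"op": "arm_command", "data": {"rows": "-1 0.1 0 0 0 0;-2.2 0.4 0.1 0 0 0;-3.2 0.7 0.1 0 0 0;-4.2 1.2 0.2 0 0 0;-5.2 1.6 0.2 0 0 0"}}

```text
t: 12.35
tool_pos: [425.1, -358.5, 171.4]
ee_rot: [-1.189, 1.242, -1.232]
force: [0.4, -1.2, -0.2]
opening: -0.2
```

```bash
python3 - <<'E'
from h import *
plan([419.5,-350.6,158.5])
t=vision.grab_frame("top");s=vision.grab_frame("side")
for n in("top","side",): print(n,[(x["centre"],x["conf"]) for x in models.pinpoint(n,"lid_hole")])
E
```

```text
t 12.35 pos [ 425.109 -358.488  171.367] F [ 0.443 -1.185 -0.222] open -0.2 yaw -2.2
shift [-0.76   1.293 -0.587] turn [ 0.003 -0.001 -0.006] dist 16.10059071397478
top [([400.4, 205.9], 0.22)]
side [([345.0, 229.2], 0.95), ([405.4, 298.0], 0.3)]
```

{"op": "arm_command", "data": {"rows": "-1.1 1.5 -0.4 0 0 0;-2.3 2.8 -0.5 0 0 0;-3.4 4.2 -0.5 0 0 0;-4.2 5.5 -0.5 0 0 0;-4.8 6.7 -0.5 0 0 0"}}

```text
t: 13.05
tool_pos: [421.6, -310.3, 104.3]
ee_rot: [-1.189, 1.242, -1.231]
force: [-0.4, -1.4, -0.7]
opening: -0.4
```

```bash
python3 - <<'E'
from h import *
plan([421,-301,89.2])
t=vision.grab_frame("top");s=vision.grab_frame("side")
for n in("top","side",): print(n,[(x["centre"],x["conf"]) for x in models.pinpoint(n,"lid_hole")])
for th in(.4,.3,.2,.1,.05): print(th,proj("side",[421.9,-410.5+135*np.cos(th)-8*np.sin(th),49+135*np.sin(th)+8*np.cos(th)]))
E
```

```text
t 13.05 pos [ 421.632 -310.283  104.284] F [-0.405 -1.37  -0.658] open -0.4 yaw -2.2
shift [-0.917  1.514 -0.093] turn [ 0.003 -0.001 -0.006] dist 17.722533649447968
top [([386.2, 200.6], 0.57)]
side [([337.6, 240.3], 0.97)]
0.4 [[341.435 235.631]]
0.3 [[340.561 238.066]]
0.2 [[339.872 240.884]]
0.1 [[339.369 244.051]]
0.05 [[339.186 245.756]]
```

{"op": "arm_command", "data": {"rows": "-0.5 0.8 0 0 0 0;-0.9 1.5 0 0 0 0;-0.9 1.8 0 0 0 0;-0.9 2.0 0 0 0 0;-0.9 2.0 0 0 0 0"}}

```text
t: 13.75
tool_pos: [421.9, -301.3, 85.0]
ee_rot: [-1.189, 1.242, -1.23]
force: [-0.1, 0.6, 2.4]
opening: 0.1
```

```bash
python3 - <<'E'
from h import *
plan([421,-301,150])
t=vision.grab_frame("top");s=vision.grab_frame("side")
for n in("top","side",): print(n,[(x["centre"],x["conf"]) for x in models.pinpoint(n,"lid_hole")])
E
```

```text
t 13.75 pos [ 421.914 -301.274   84.975] F [-0.056  0.643  2.407] open 0.1 yaw -2.1
shift [-0.063 -6.502 -0.116] turn [ 0.004 -0.001 -0.006] dist 65.03214535102805
top [([385.4, 200.5], 0.53)]
side [([336.2, 245.0], 0.94)]
```

{"op": "arm_command", "data": {"rows": "0 -4 0 0 0 0;2 -9 1 0 0 0;6 -10 4 0 0 0;11 -10 7 0 0 0;16.2 -10 9.9 0 0 0", "jaw": 0}}

```text
t: 14.45
tool_pos: [506.4, -450.6, 185.6]
ee_rot: [-1.19, 1.239, -1.234]
force: [0.0, 0.7, 0.5]
opening: 72.0
```

```bash
python3 - <<'E'
from h import *
plan([520,-463.5,84])
t=vision.grab_frame("top");s=vision.grab_frame("side")
for n in("top","side",): print(n,[(x["centre"],x["conf"]) for x in models.pinpoint(n,"lid_hole")],[(x["centre"],x["conf"]) for x in models.pinpoint(n,"pin")])
c=lambda im,x,y,w,h: cv2.resize(im[y:y+h,x:x+w],(w*7,h*7),interpolation=2)
cv2.imwrite("pics/q2.png",c(s,310,225,112,80))
print(proj("side",[520,-463.5,86]),proj("side",robot.observe()["tool_pos"]))
for th in(.1,.05,.03,0): print(th,proj("side",[421.9,-410.5+135*np.cos(th)-8*np.sin(th),49+135*np.sin(th)+8*np.cos(th)]))
E
```

```text
t 14.45 pos [ 506.391 -450.556  185.552] F [0.041 0.705 0.497] open 72.0 yaw -2.1
shift [ 1.274 10.15   1.42 ] turn [ 0.001 -0.001 -0.003] dist 103.27398418916438
top [([384.4, 203.0], 0.75)] [([400.6, 201.6], 0.73), ([443.6, 167.5], 0.48)]
side [([336.4, 244.0], 0.81)] [([408.9, 283.2], 0.57)]
[[406.183 278.446]] [[401.855 244.243]]
0.1 [[339.369 244.051]]
0.05 [[339.186 245.756]]
0.03 [[339.126 246.459]]
0 [[339.05  247.536]]
```

View pics/q2.png

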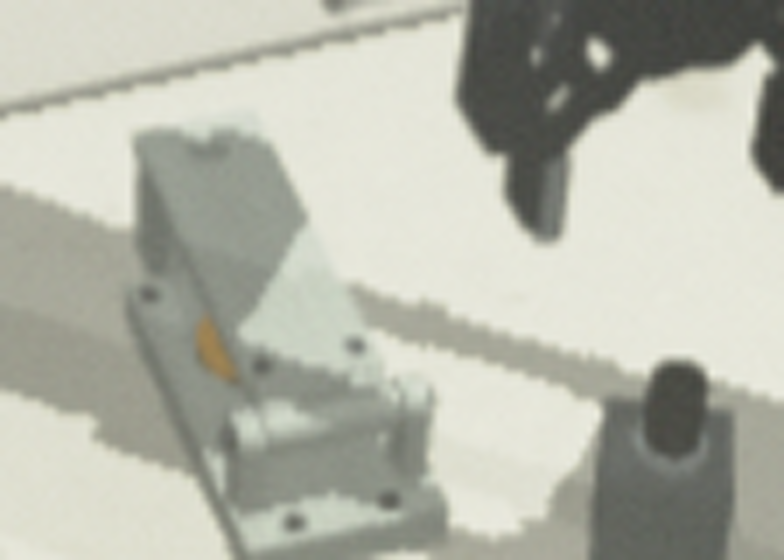

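The lid is folded down, with its hole at side px (339.7,245.4) and the fitting visible under it. The knob top is at (407.1,278.1), as predicted. I'll go down to the pin.

{"op": "arm_command", "data": {"rows": "1.3 3 1.5 0 0 0;1.3 7 1.5 0 0 0;1.3 9 1.5 0 0 0;1.3 9.6 1.5 0 0 0;1.3 9.6 1.5 0 0 0"}}

```text
t: 15.25
tool_pos: [519.0, -460.4, 89.6]
ee_rot: [-1.19, 1.24, -1.232]
force: [-0.6, 0.3, 0.2]
opening: 85.0
```

```bash
python3 - <<'E'
from h import *
plan([521,-463.5,84])
E
```

```text
t 15.25 pos [ 519.04  -460.434   89.564] F [-0.614  0.336  0.238] open 85.0 yaw -2.1
shift [0.302 0.555 0.209] turn [ 0.002 -0.    -0.005] dist 6.648946630537733
```

{"op": "arm_command", "data": {"rows": "0.3 0.5 0.2 0 0 0;0.3 0.5 0.2 0 0 0;0.3 0.5 0.2 0 0 0"}}

```text
t: 15.55
tool_pos: [521.4, -463.9, 86.3]
ee_rot: [-1.19, 1.238, -1.234]
force: [-0.1, -0.7, 0.3]
opening: 85.1
```

{"op": "arm_command", "data": {"rows": "0 0 0 0 0 0;0 0 0 0 0 0;0 0 0 0 0 0;0 0 0 0 0 0;0 0 0 0 0 0", "jaw": 255}}

```text
t: 16.05
tool_pos: [521.5, -464.0, 86.6]
ee_rot: [-1.19, 1.238, -1.234]
force: [-0.5, -1.4, -0.2]
opening: 18.0
```

{"op": "arm_command", "data": {"rows": "0 0 0 0 0 0;0 0 0 0 0 0;0 0 0 0 0 0"}}

```text
t: 16.35
tool_pos: [521.4, -464.0, 86.4]
ee_rot: [-1.19, 1.238, -1.234]
force: [0.1, -1.0, -0.4]
opening: 17.9
```

{"op": "arm_command", "data": {"rows": "0 -3 0 0 0 0;0 -6 0 0 0 0;0 -9 0 0 0 0;0 -9.5 0 0 0 0;0 -9.5 0 0 0 0"}}

```text
t: 16.85
tool_pos: [521.8, -464.6, 182.9]
ee_rot: [-1.19, 1.236, -1.236]
force: [-0.3, 0.1, -1.1]
opening: 17.9
```

```bash
python3 - <<'E'
from h import *
plan([422,-276,180])
E
```

```text
t 16.85 pos [ 521.831 -464.639  182.889] F [-0.299  0.147 -1.062] open 17.9 yaw -2.1
shift [-18.483   0.289 -10.672] turn [-0.002 -0.    -0.001] dist 213.44639268446483
```

{"op": "arm_command", "data": {"rows": "-18.5 0.3 -10.7 0 0 0;-18.5 0.3 -10.7 0 0 0;-18.5 0.3 -10.7 0 0 0;-18.5 0.3 -10.7 0 0 0;-18.5 0.3 -10.7 0 0 0"}}

```text
t: 17.35
tool_pos: [419.1, -271.7, 176.5]
ee_rot: [-1.191, 1.24, -1.23]
force: [0.8, -1.6, -0.0]
opening: 18.0
```

{"op": "arm_command", "data": {"rows": "0 0 0 0 0 0;0 0 0 0 0 0"}}

```text
t: 17.55
tool_pos: [418.6, -271.3, 174.7]
ee_rot: [-1.191, 1.241, -1.228]
force: [-0.3, -0.1, -1.1]
opening: 17.8
```

```bash
python3 - <<'E'
from h import *
plan([422,-276,125])
t=vision.grab_frame("top");s=vision.grab_frame("side")
p=np.array(robot.observe()["tool_pos"])
for n in("top","side",): print(n,[(x["centre"],x["conf"]) for x in models.pinpoint(n,"pin_tip")],[(x["centre"],x["conf"]) for x in models.pinpoint(n,"pin")],proj(n,[p-[0,0,80.4],p-[0,0,34.4],[422,-276,62]]))
c=lambda im,x,y,w,h: cv2.resize(im[y:y+h,x:x+w],(w*9,h*9),interpolation=2)
cv2.imwrite("pics/q3.png",c(s,305,205,80,65))
E
```

```text
t 17.55 pos [ 418.648 -271.328  174.699] F [-0.266 -0.056 -1.131] open 17.8 yaw -2.0
shift [0.487 4.965 0.376] turn [ 0.005  0.002 -0.006] dist 50.03007252268403
top [] [] [[384.525 200.587]
 [387.015 198.837]
 [384.002 200.834]]
side [([335.8, 231.6], 0.5)] [([401.9, 303.3], 0.74), ([339.9, 220.1], 0.48)] [[338.012 236.063]
 [338.412 222.274]
 [339.196 246.226]]
```

View pics/q3.png

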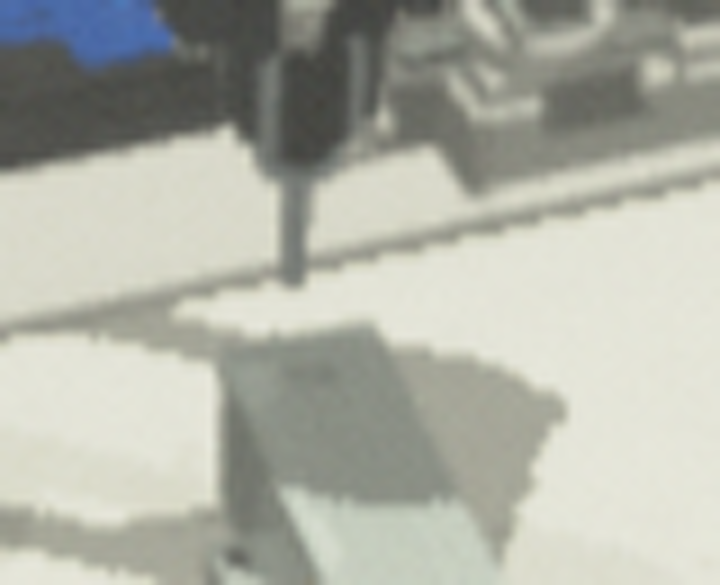

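The pin hangs straight, with its tip at (337.4,236.4) and the lid hole at about (340,246). The image suggests aiming roughly 1.5 mm further in +x. I'll align, then lower slowly.

{"op": "arm_command", "data": {"rows": "0.45 1 0.5 0.005 0 -0.006;0.45 2 0.5 0.005 0 -0.006;0.45 2.3 0.5 0.005 0 -0.006;0.45 2.3 0.5 0.005 0 -0.006"}}

```text
t: 18.25
tool_pos: [423.6, -276.6, 151.7]
ee_rot: [-1.192, 1.236, -1.235]
force: [0.4, 0.3, 0.3]
opening: 18.5
```

```bash
python3 - <<'E'
from h import *
plan([423.5,-276,130])
s=vision.grab_frame("side")
p=np.array(robot.observe()["tool_pos"]);print(proj("side",[p-[0,0,80.4],[423.5,-276,62]]))
c=lambda im,x,y,w,h: cv2.resize(im[y:y+h,x:x+w],(w*16,h*16),interpolation=2)
cv2.imwrite("pics/q4.png",c(s,322,226,40,30))
E
```

```text
t 18.25 pos [ 423.61  -276.646  151.652] F [0.431 0.305 0.347] open 18.5 yaw -2.1
shift [-0.062  2.165 -0.012] turn [ 0.001  0.001 -0.001] dist 21.66190259569478
[[340.042 243.377]
 [339.718 246.107]]
```

View pics/q4.png

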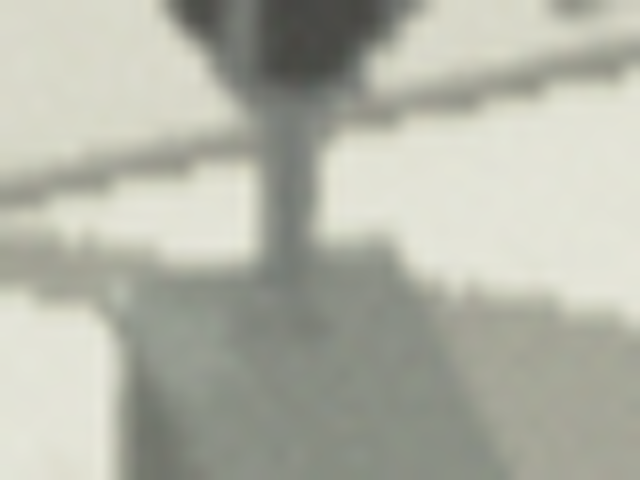

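Tip at px 340.0 and hole at about (340.1,245.7), so they are aligned. I'll lower into the hole.

{"op": "arm_command", "data": {"rows": "0 0.5 0 0 0 0;0 1 0 0 0 0;0 1.5 0 0 0 0;0 1.8 0 0 0 0;0 1.8 0 0 0 0"}}

```text
t: 18.8
tool_pos: [423.6, -276.6, 133.7]
ee_rot: [-1.192, 1.236, -1.235]
force: [0.6, 0.2, -0.1]
opening: 17.8
```

{"op": "arm_command", "data": {"rows": "0 0.5 0 0 0 0;0 1 0 0 0 0;0 1 0 0 0 0"}}

```text
t: 19.1
tool_pos: [423.4, -276.1, 122.6]
ee_rot: [-1.192, 1.237, -1.233]
force: [0.1, 0.7, -1.6]
opening: 18.1
```

{"op": "arm_command", "data": {"rows": "0 0.6 0 0 0 0;0 1.2 0 0 0 0;0 1.8 0 0 0 0;0 2.3 0 0 0 0;0 2.3 0 0 0 0"}}

```text
t: 19.6
tool_pos: [423.0, -275.8, 98.4]
ee_rot: [-1.192, 1.239, -1.232]
force: [1.0, 1.0, -0.9]
opening: 17.6
```

{"op": "arm_command", "data": {"rows": "0 0.3 0 0 0 0;0 0.6 0 0 0 0;0 0.8 0 0 0 0;0 0.8 0 0 0 0"}}

```text
t: 20.0
tool_pos: [423.3, -275.8, 91.5]
ee_rot: [-1.191, 1.238, -1.233]
force: [-0.1, 3.6, 6.5]
opening: 17.9
```

{"op": "arm_command", "data": {"rows": "0 0.15 0 0 0 0;0 0.3 0 0 0 0;0 0.3 0 0 0 0"}}

```text
t: 20.3
tool_pos: [423.4, -275.8, 91.3]
ee_rot: [-1.191, 1.236, -1.234]
force: [-4.8, 6.5, 15.3]
opening: 17.8
```

```bash
python3 - <<'E'
from h import *
s=vision.grab_frame("side"); t=vision.grab_frame("top")
plan([423.4,-275.8,91.3])
for n in("top","side"): print(n,[(l,x["centre"],x["conf"]) for l in("pin","lid_hole","bench_timer") for x in models.pinpoint(n,l)[:2]],proj(n,[[423,-276,57],[417.1,-410.5,49]]))
c=lambda im,x,y,w,h: cv2.resize(im[y:y+h,x:x+w],(w*10,h*10),interpolation=2)
cv2.imwrite("pics/q5.png",c(s,310,225,75,60))
E
```

```text
t 20.4 pos [ 423.396 -275.815   91.277] F [-4.486  6.273 14.301] open 18.0 yaw -2.0
shift [-0.001 -0.002  0.   ] turn [ 0.001  0.001 -0.002] dist 0.027812175932973953
top [('lid_hole', [385.7, 198.5], 0.6), ('bench_timer', [418.8, 255.8], 0.83)] [[383.738 200.688]
 [427.118 201.812]]
side [('lid_hole', [336.4, 245.1], 0.97), ('bench_timer', [293.6, 305.7], 0.87)] [[339.499 247.563]
 [356.902 284.489]]
```

View pics/q5.png

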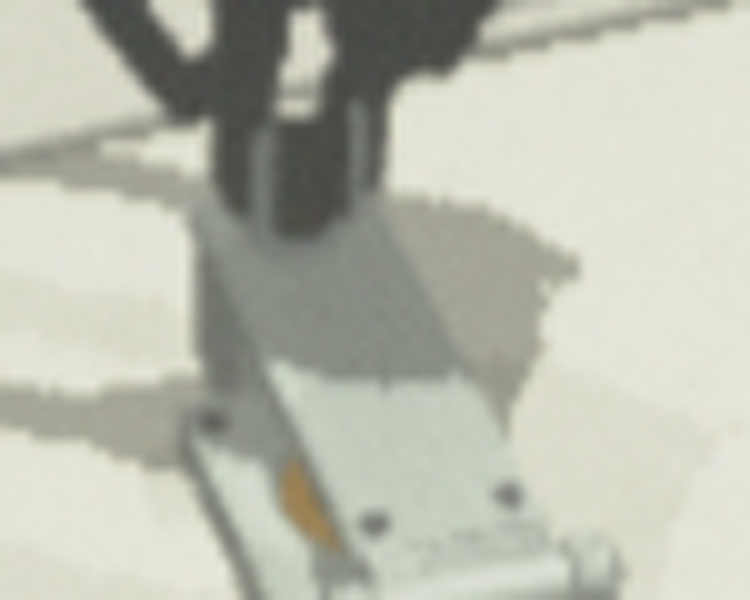

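```bash
python3 -c "
from cell import sign_off
print(sign_off())"
```

```text
the job is handed in; nothing more can be done
None
```

I did the whole sequence and handed the job in at about 20.4 s of the 72 s allowed. The arm is still holding the pin pressed down; the sign-off gives no verdict.

- **Fitting:** I took the brass fitting, not the green or blue look-alike, and set it in the pocket. First contact came at the height of the rubber seal. After release, its top was within half a pixel of where a seated fitting should show.
- **Upper half:** I pushed it over in an arc and down onto the fitting. The side picture showed it down at about 0.05 rad, with the fitting visible beneath.
- **Pin:** It went through both holes without resistance. It then pressed to a hard stop at tool height 91.3 mm, against 91.4 mm expected when home.
- **Last reading:** About 14–15 N pressing down, above the 7 N needed, and steady. The jaws were on the knob at 18 mm, and the picture showed the jig shut.

**Loose ends:**
- About 8 N of sideways force remained on the pin, so it sits slightly off-centre.
- Late network reports of the lid hole were about 3 pixels off my geometry. The pin's knob and collar hide the hole in that view, so I did not rely on them.
- I did not measure the final lid angle directly; I inferred it from the pin height and the hard stop.
- I did not check the timer, beaker and gauze separately. My moves stayed clear of the timer, but I never located the beaker or gauze; no unexpected contact force showed up.

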